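# Push the empty tin off the counter into the drop-in bin through its sprung flap

## Robot

A 6-joint arm with a two-finger parallel gripper is mounted at the origin on the work surface. World frame = base frame: x ahead of the robot, y to its left, z up, the work surface at z = 0. Lengths are in mm, angles in rad, forces in N, time in s.
With the tool pointing down it reaches from about 275 to 750 mm from the base axis. Payload 10.2 kg.
Tool frame: the origin (TCP) lies between the finger pads; the fingertips stand 11 mm ahead of it and the grasp point (between the pads) lies 8 mm behind it; z points along the fingers, y is the line along which they close (so a half turn about z gives the same grasp; the last joint's range is limited). The gripper opens to 85 mm and grips with 20 to 120 N. Pads are 22 mm wide; open, the fingers measure 114 mm over their backs; the gripper's body (76 mm by 85 mm) begins 54 mm behind the grasp point. The pads swing forward as they close: fully open they stand 13 mm farther back than shut.
Start: joints at [0.999, 0.313, 1.498, -0, 1.331, -0.223], TCP at [179.442, 493.388, 242.294] pointing down, gripper open.
Joint ranges: [-2.94, 2.94], [-0.97, 2.17], [0.19, 2.56], [-1.23, 4.37], [0.02, 3.11], [-2.88, 2.88]. Speed limits (rad/s): [2.39, 2.39, 3.01, 3.14, 3.14, 3.14].

## Interface

Orientations are given as a unit quaternion [w, x, y, z].
In Python, from rig import sense, eyes, finish_job gives the robot as it stands.
- The arm moves only by the shell command python3 -m jog 'ROWS' [FORCE]. ROWS is JSON, a list of rows, each a list of 7 numbers: the shift along the tool's x, y, z in m, then the turn, a rotation vector about the tool's x, y, z in rad, then the finger opening in m, from 0 to 0.0854. In form: [[dx, dy, dz, rx, ry, rz, gripper], ...]. A call has 1 to 5 rows; each row shifts and turns the commanded pose from where the row before left it, along the tool's axes as they then stand; what a row does not reach is not made up. A row lasts 1/10 s, in which the tool goes at most 50 mm and 8.59 degrees, less where a joint would pass 70% of its speed; a pose out of reach is approached as far as the arm can. A call is refused whole if a number of a shift passes 0.05 or a number of a turn 0.15, either way. A call with a gripper value outside its range is refused whole. The fingers move at their own pace and stop on an object; FORCE is the grip in N (left out, the last holds). Time passes only in rows, so rows that do not move let the fingers close. It gives the time, the measured TCP pose, the force, the opening and the grip force at its end, in the units of the state.
- sense(): the state, without advancing time (a new reading comes with each control period).
- eyes.capture(name): name is "scene" or "side" or "wrist"; returns the picture (420x560x3 uint8, red, green, blue); there is no depth.
- eyes.calibration(name): a dict with "fx", "fy", "cx", "cy" (pixels), "dist" ([k1, k2, p1, p2, k3] as OpenCV has them; the pictures are not rectified), "cam_to_world" (4x4, takes a point from camera to world coordinates); the wrist camera has in their place "mount" (4x4, takes a point from camera to tool coordinates, whose origin is the TCP and whose axes are the flange's). Camera axes: x right, y down, z forward; pixel columns grow to the right and rows downward; lengths in mm; the calibration is good to about 2 mm. A picture is of the moment at which its call begins: read the wrist's pose just before it. calibration takes no time and is no camera call.
- finish_job(): hands the job in; it is judged then, once.
The state is a dict: "time_s": time; "joints": joint angles; "dq": joint speeds; "tau": joint torques, N m; "eef_pos": TCP position; "ee_rot": TCP orientation; "force": force on the tool from outside, world axes, zero at the start; "wrist_torque": the same for the moment, N m; "grip_width": opening from 0.0 (shut) to 1.0 (fully open); "grip_force": force on a finger pad.
Only numpy, scipy, OpenCV 4.12 (cv2) and the standard library are available. Lean on these libraries where they do the work, as an engineer would, in place of code of your own. Each camera call takes 0.05 s, during which the arm holds its last target. There are 200 camera calls.

## Task

Throw away the small empty open tin without picking it up: with one finger push the bin's sprung flap inward and hold it open, and with the other finger slide the tin along the counter over the sill and under the open flap, so that it drops into the bucket; do not use the tin to shove the flap open. Then draw back so that the flap springs shut, and leave everything else on the counter where it stands.

Things in the scene. Friction and masses are not known exactly. Their poses are not given: they have to be found in the camera images.
- worktop: Laminate counter with a drop-in bin. Origin: on the counter surface (z = 0), middle of the sill, the straight front edge of the bin's opening. x points level into the bin (away from the robot, within 7 degrees of straight ahead), y left along the sill, z up. The sill lies flush in the counter (no step), a flat steel strip 16 mm wide in front of it; 0.59 to 0.62 m ahead of the robot.
- bucket_floor (a point): Middle of the floor of the bin's bucket, 150 mm below the counter. Above it the counter is open from the sill (worktop x = 0) to x = 200 mm, y from -98 to 98 mm. The bucket hangs under this opening.
- lintel (a point): Middle of the front edge of the lintel of the bin's plastic hood (white cheeks, clear roof and back), 79 mm inside the sill (worktop x) and 155 mm above the counter. The hood's mouth below it is closed by the grey flap. The hood's side cheeks stand at worktop y = +-99 to 107 mm, their front edges sloping from the sill up to the lintel; its roof rises to 178 mm.
- flap (a joint): Angle (rad) of the grey plastic flap in the hood's mouth: 0 shut, growing as it is pushed inward, away from the robot; stop at 1.1. Shut, it leans 0.51 rad from vertical, lower edge towards the robot, just inside the sill and 5 mm above the counter. At 0.51 it hangs vertical, lower edge 85 mm inside the sill. A spring shuts it: about 1 N at mid-height starts it, 2 to 3 N hold 0.4 to 0.8 rad.
- flap_hinge (a point): Middle of the flap's level hinge axis, along its top edge: 85 mm inside the sill (worktop x), 150 mm above the counter. The flap is a flat plate 190 mm wide (worktop y), 166 mm from hinge to lower edge, 4 mm thick.
- tin: Small empty tin, open on top, bare metal: 50 mm outside diameter, 32 mm high, about 28 g, standing upright on the counter 75 to 130 mm in front of the sill and up to 60 mm to either side of its middle. Origin: centre of its underside, z up.
- tin_center (a point): Centre of the tin, 16 mm above its underside.
- cup_left: Blue enamel cup, 76 mm diameter, 72 mm high, with a handle reaching 70 mm from its axis on the side away from the mouth; stands left (+y) of the tin's way. Leave it. Origin: centre of its underside; handle along its +y.
- cup_right: A second cup like it, right (-y) of the tin's way. Leave it. Origin: centre of its underside; handle along its +y.
- can: Closed food can, 72 mm diameter, 105 mm high, standing about 0.2 m to the left or right and 0.2 m nearer the robot than the sill. Leave it. Origin: centre of its underside.
- jar: Closed glass jar, 68 mm diameter, 95 mm high, at the other of these two places. Leave it. Origin: centre of its underside.
- soap: Bottle of dish soap, 64 mm diameter, 165 mm high, standing to the left of the bin's hood. Leave it. Origin: centre of its underside.
- whisk: Flat stainless whisk, 235 mm long, 56 mm wide, 12 mm high, lying about 0.3 m left of the tin's way. Leave it. Origin: on the counter near its middle, x towards the loops.
- spatula: Hard silicone spatula, 255 mm long, 55 mm wide, 10 mm high, lying about 0.3 m right of the tin's way. Leave it. Origin: on the counter near its middle, x towards the blade.
There are look-alikes about, which are no part of the job. Of the things that look like the tin, the middle-sized one is meant.

How it is judged (in metres and radians):
On the way, in this order (a step that is already met when the one before it is completed fails the run):
1. a finger pushes the flap open (0.15 rad or more) while the tin is still on the counter in front of the sill (value of joint flap above 0.15 rad and contact force between the fingers and flap above 0.1 N and x of tin in the frame of worktop below 0 m and height (world z) of tin_center above 0 m), for 0.05 s.
2. the tin has dropped through while the finger, its tip or its knuckle, still holds the flap open (0.2 rad or more) (height (world z) of tin_center below -0.04 m and value of joint flap above 0.2 rad and contact force between any of the fingers, the arm and flap above 0.1 N), for 0.05 s.
At the end, for the whole second after the job is handed in: the tin lies at rest in the bucket, more than 90 mm below the counter, and the flap has sprung shut (less than 0.05 rad) (height (world z) of tin_center below -0.09 m and x of tin_center in the frame of worktop between 0 and 0.2 m and y of tin_center in the frame of worktop between -0.1 and 0.1 m and linear speed of tin below 0.05 m/s and value of joint flap below 0.05 rad); the robot touches nothing.
It fails at once if the tin is lifted: its centre more than 45 mm above the counter (it stands at 16 mm) (height (world z) of tin_center above 0.045 m).
It fails at once if the tin itself shoves the flap: its middle reaches the sill, still at counter level, with the flap open less than 0.2 rad (x of tin_center in the frame of worktop above 0 m and height (world z) of tin_center above 0 m and value of joint flap below 0.2 rad).
It fails at once if a bystander is moved more than 30 mm (distance of any of cup_left, cup_right, can, jar, soap, whisk, spatula from where it was at the start of the episode above 0.03 m).
It also fails if it takes over 35 s, if anything falls off the work surface, if the arm or the gripper's body presses on something with over 40 N, if the wrist force passes 120 N, or if a joint passes its speed limit or range.

## Working session

There is one attempt and no reset: what is moved stays moved. The work goes in short steps, Python scripts to look and compute and a shell command to move; the robot and the scene stay as the last step left them, time stands still between calls to the robot, and variables do not carry over. Pictures are saved under pics/ and viewed, at most 12 in all, crops included, and the job is handed in when it is done.

```bash
mkdir -p pics; ls; cat > h.py <<'E'
import numpy as np, cv2
from rig import sense, eyes
def ray(name, uv):
    c=eyes.calibration(name)
    K=np.array([[c['fx'],0,c['cx']],[0,c['fy'],c['cy']],[0,0,1]]);
    p=cv2.undistortPoints(np.float64(uv).reshape(-1,1,2),K,np.float64(c['dist'])).reshape(-1,2)
    T=np.array(c['cam_to_world']); d=np.c_[p,np.ones(len(p))]@T[:3,:3].T
    return T[:3,3],d
def onplane(name,uv,z):
    o,d=ray(name,uv); return o+d*((z-o[2])/d[:,2])[:,None]
def proj(name,P):
    c=eyes.calibration(name); T=np.linalg.inv(np.array(c['cam_to_world']))
    K=np.array([[c['fx'],0,c['cx']],[0,c['fy'],c['cy']],[0,0,1]])
    return cv2.projectPoints(np.float64(P).reshape(-1,3),cv2.Rodrigues(T[:3,:3])[0],T[:3,3],K,np.float64(c['dist']))[0].reshape(-1,2)
E
python3 - <<'E'
from h import *
for n in ('scene','side'):
    cv2.imwrite(f'pics/{n}0.png',eyes.capture(n)[...,::-1])
    c=eyes.calibration(n); print(n,np.round(c['cam_to_world'],3).tolist(),c['fx'],c['dist'])
print(sense())
E
```

```text
pics
scene [[-0.876, 0.384, -0.291, 878.38], [0.482, 0.679, -0.554, 665.677], [-0.015, -0.625, -0.78, 959.507], [0.0, 0.0, 0.0, 1.0]] 451.6303450687769 [0.01166572 0.         0.         0.         0.        ]
side [[0.837, -0.301, 0.457, 148.431], [-0.547, -0.459, 0.7, -595.19], [-0.001, -0.836, -0.549, 512.73], [0.0, 0.0, 0.0, 1.0]] 386.3586622416859 [-0.05391275  0.          0.          0.          0.        ]
{'time_s': 0.1, 'joints': array([ 9.98595738e-01,  3.13387948e-01,  1.49832628e+00,  2.87030769e-05,
        1.33100081e+00, -2.23405716e-01]), 'dq': array([-0.00017129, -0.00138542, -0.00243546,  0.00010764,  0.00062232,
        0.00022849]), 'tau': array([ 4.07067389e-03, -4.12898505e+01, -2.60138565e+01, -1.16202850e-04,
        3.05435853e-03, -1.23592545e-05]), 'eef_pos': array([179.32158417, 493.20903956, 241.80852948]), 'ee_rot': array([-2.30252224e-04,  1.73518083e-01,  9.84830523e-01, -5.11969330e-04]), 'force': array([ 0.03814332, -0.25670644, -0.13198607]), 'wrist_torque': array([ 0.02149056, -0.00518394,  0.02700888]), 'grip_force': 0.0, 'grip_width': 0.9967667733820547}
```

View pics/scene0.png

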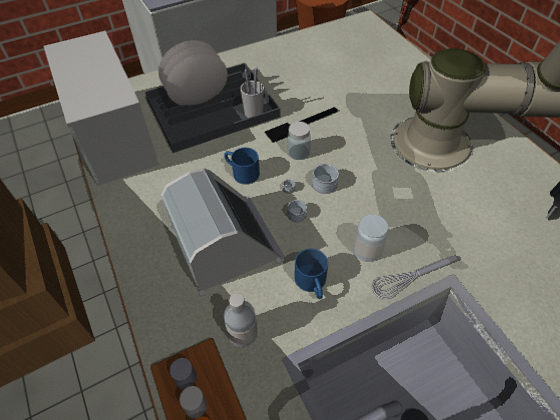

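View pics/side0.png

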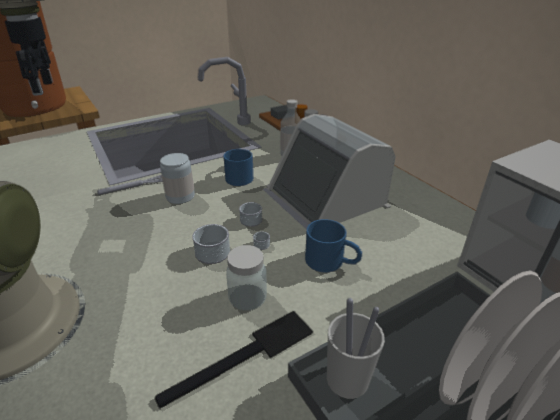

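The scene picture shows three tins: small at (288,185), middle at (297,210), which is the one meant, and large at (325,178). The hood is at about (215,225) and the cups at (245,165) and (311,270). In the side picture the middle tin is at (251,214), the small one at (261,240) and the large one at (211,244). Next I'll zoom in.

```bash
python3 - <<'E'
import cv2,numpy as np
a=cv2.imread('pics/scene0.png')[140:300,150:350]; b=cv2.imread('pics/side0.png')[110:270,190:390]
cv2.imwrite('pics/zoom.png',np.vstack([cv2.resize(x,None,fx=3.75,fy=3.75,interpolation=2)[:300*2] for x in (a,)]))
cv2.imwrite('pics/zoom2.png',cv2.resize(b,None,fx=3.75,fy=3.75,interpolation=2))
E
```

```text
(no output)
```

View pics/zoom.png

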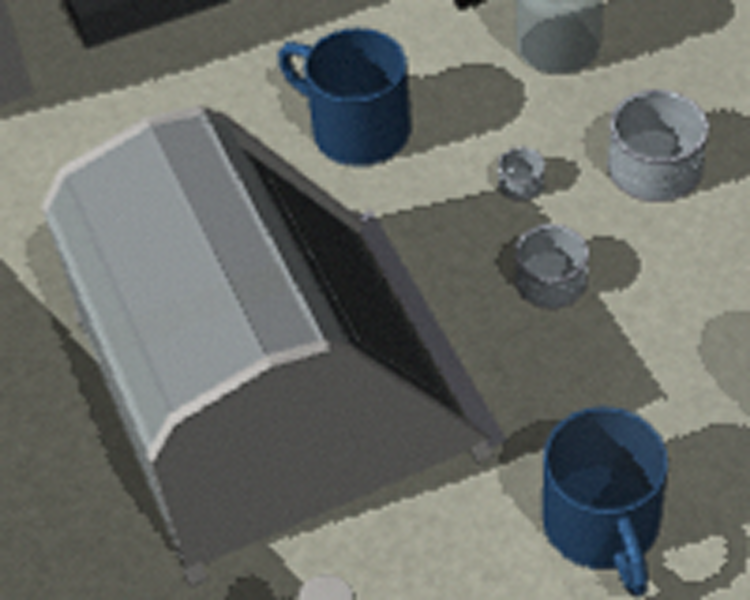

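View pics/zoom2.png

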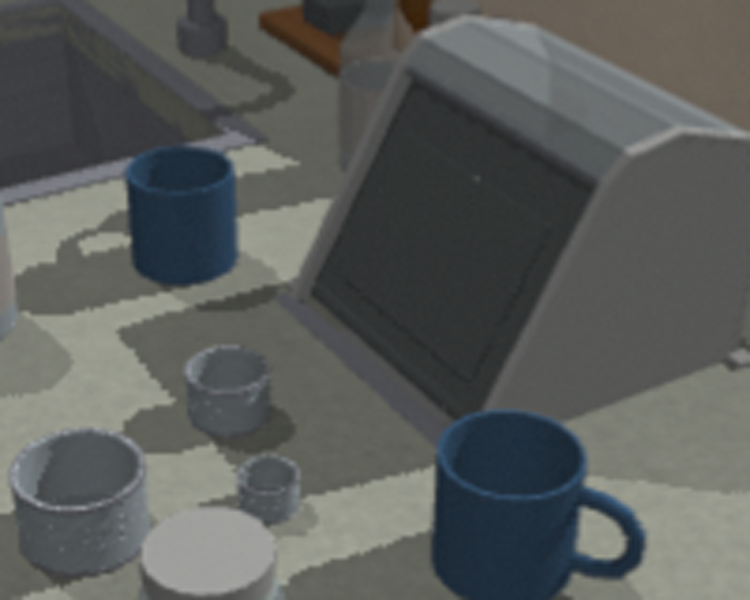

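The scene zoom shows the strip's outer edge from (383,213) to (500,440), the lintel ends at (205,110) and (328,347), and the middle tin's rim centred at about (552,252). In the side zoom its rim is at (228,374) and the strip's left end at (285,293).

```bash
python3 - <<'E'
from h import *
S=lambda p:np.array(p,float)/3.75+[150-.37,140-.37]
D=lambda p:np.array(p,float)/3.75+[190-.37,110-.37]
def tri(a,b):
    o1,d1=ray('scene',[a]);o2,d2=ray('side',[b]);A=np.c_[d1[0],-d2[0]];t=np.linalg.lstsq(A,o2-o1,rcond=None)[0]
    p=o1+t[0]*d1[0];q=o2+t[1]*d2[0];return (p+q)/2,np.linalg.norm(p-q)
print('tin tri',tri(S((552,252)),D((228,374))), onplane('scene',[S((552,252))],32),onplane('side',[D((228,374))],32))
print('strip outer scene',onplane('scene',[S((383,213)),S((500,440))],0).round(1))
print('strip inner scene',onplane('scene',[S((362,222)),S((468,425)),S((488,458))],0).round(1))
print('strip side L', onplane('side',[D((280,296)),D((310,296)),D((430,445)),D((460,412))],0).round(1))
print('lintel scene',onplane('scene',[S((205,110)),S((328,347))],155).round(1))
print('lintel side',onplane('side',[D((412,75)),D((600,182))],155).round(1))
for n,a,b,z in (('cupR',(357,62),None,72),('cupL',(606,465),(181,168),72),('cupR',None,(511,453),72),('small',(522,163),(268,471),18),('large',(659,124),(79,468),40)):
    if a: print(n,'scene',onplane('scene',[S(a)],z).round(1))
    if b: print(n,'side',onplane('side',[D(b)],z).round(1))
print('can? tops', onplane('scene',[(299,129),(372,226)],95).round(0))
print(eyes.calibration('wrist')['mount'])
E
```

```text
tin tri (array([493.30007317,  36.46056519,  29.02138679]), np.float64(0.8933332375928651)) [[494.14125493  38.68729438  32.        ]] [[491.55396917  32.3365766   32.        ]]
strip outer scene [[570.8 -75.9   0. ]
 [591.2 137.6   0. ]]
strip inner scene [[588.1 -75.8  -0. ]
 [604.1 116.9   0. ]
 [604.8 145.9   0. ]]
strip side L [[592.5 137.7   0. ]
 [609.8 126.4   0. ]
 [576.5 -56.1   0. ]
 [611.8 -39.3   0. ]]
lintel scene [[682.3 -91.3 155. ]
 [693.9 118.7 155. ]]
lintel side [[674.1 104.1 155. ]
 [670.7 -76.4 155. ]]
cupR scene [[ 545.7 -158.8   72. ]]
cupL scene [[565.3 224.3  72. ]]
cupL side [[563.7 219.1  72. ]]
cupR side [[ 546.4 -159.6   72. ]]
small scene [[465.3 -54.3  18. ]]
small side [[471.8 -45.1  18. ]]
large scene [[368.4 -21.   40. ]]
large side [[374.4 -12.2  40. ]]
can? tops [[ 373. -158.   95.]
 [ 395.  218.   95.]]
[[ 9.42245683e-07 -9.64660757e-01 -2.63495018e-01  6.64134106e+01]
 [ 9.99999812e-01 -1.60644404e-04  5.91698468e-04 -1.52807407e+00]
 [-6.13117292e-04 -2.63494969e-01  9.64660575e-01 -1.31795329e+02]
 [ 0.00000000e+00  0.00000000e+00  0.00000000e+00  1.00000000e+00]]
```

```bash
cat >> h.py <<'E'
from scipy.spatial.transform import Rotation as Ro
Wx=np.array([np.cos(.0955),-np.sin(.0955),0]);Wy=np.array([np.sin(.0955),np.cos(.0955),0]);O=np.array([597,29.5,0])
def w2W(p): return O+p[0]*Wx+p[1]*Wy+np.array([0,0,p[2]])
def W2w(P): P=np.asarray(P)-O; return np.array([P@Wx,P@Wy,P[2]])
def pose():
    s=sense(); q=s['ee_rot']; return s['eef_pos'],Ro.from_quat([q[1],q[2],q[3],q[0]]),s
def Rt(t): # tool y = Wx, tilted by t
    return Ro.from_matrix(np.c_[Wy,Wx,[0,0,-1]])*Ro.from_rotvec([-t,0,0])
def tcp_for(rear,t,zt): # rear inner fingertip at worktop point 'rear'
    return w2W(rear)-Rt(t).apply([0,-42.5,zt])
def plan(P,R):
    p,r,s=pose(); print('pos',p.round(1),'worktop',W2w(p).round(1),'t',s['time_s'],'F',s['force'].round(1))
    print(' shift tool mm',r.inv().apply(P-p).round(1),'rot tool',(r.inv()*R).as_rotvec().round(3))
    print(' shift in target axes',R.inv().apply(P-p).round(1))
E
python3 - <<'E'
from h import *
P=tcp_for([-141,-3,6],.38,11);print(P)
P[2]=200; plan(P,Rt(.38)); print((pose()[1].inv()*Rt(0)).as_rotvec())
E
```

```text
[491.58329459  36.58428029  31.97943094]
pos [179.3 493.2 241.8] worktop [-460.   421.8  241.8] t 0.1 F [ 0.  -0.3 -0.1]
 shift tool mm [-449.5 -322.4   42. ] rot tool [-0.324 -0.25   1.301]
 shift in target axes [-424.8  313.6  170.3]
[-1.10785096e-03  4.82180955e-04  1.31749447e+00]
```

```bash
R='[-0.03,-0.0215,0.0028,0,0,0,0.0854]'
python3 -m jog '[[-0.03,-0.0215,0.0028,0,0,0,0.0854],[-0.03,-0.0215,0.0028,0,0,0,0.0854],[-0.03,-0.0215,0.0028,0,0,0,0.0854],[-0.03,-0.0215,0.0028,0,0,0,0.0854],[-0.03,-0.0215,0.0028,0,0,0,0.0854]]'
python3 -m jog '[[-0.03,-0.0215,0.0028,0,0,0,0.0854],[-0.03,-0.0215,0.0028,0,0,0,0.0854],[-0.03,-0.0215,0.0028,0,0,0,0.0854],[-0.03,-0.0215,0.0028,0,0,0,0.0854],[-0.03,-0.0215,0.0028,0,0,0,0.0854]]'
python3 -m jog '[[-0.03,-0.0215,0.0028,0,0,0,0.0854],[-0.03,-0.0215,0.0028,0,0,0,0.0854],[-0.03,-0.0215,0.0028,0,0,0,0.0854],[-0.03,-0.0215,0.0028,0,0,0,0.0854],[-0.03,-0.0215,0.0028,0,0,0,0.0854]]'
python3 -m jog '[[0,0,0,0,0,0.132,0.0854],[0,0,0,0,0,0.132,0.0854],[0,0,0,0,0,0.132,0.0854],[0,0,0,0,0,0.132,0.0854],[0,0,0,0,0,0.132,0.0854]]'
python3 -m jog '[[0,0,0,0,0,0.132,0.0854],[0,0,0,0,0,0.132,0.0854],[0,0,0,0,0,0.132,0.0854],[0,0,0,0,0,0.132,0.0854],[0,0,0,0,0,0.132,0.0854]]'
python3 -m jog '[[0,0,0,-0.127,0,0,0.0854],[0,0,0,-0.127,0,0,0.0854],[0,0,0,-0.127,0,0,0.0854],[0,0,0,0,0,0,0.0854]]'
python3 - <<'E'
from h import *
P=tcp_for([-141,-3,6],.38,11);P[2]=100; plan(P,Rt(.38)); print(pose()[2]['joints'].round(2))
cv2.imwrite('pics/w1.png',eyes.capture('wrist')[...,::-1]);cv2.imwrite('pics/s1.png',eyes.capture('side')[...,::-1])
E
```

```text
time_s: 0.6
eef_pos: [284.1, 339.8, 228.0]
ee_rot: [-0.0, 0.173, 0.985, -0.0]
force: [-0.0, -0.3, 0.2]
grip_width: 0.999
grip_force: 0.0
time_s: 1.1
eef_pos: [388.4, 187.4, 214.1]
ee_rot: [-0.0, 0.174, 0.985, -0.0]
force: [0.5, 1.2, -0.1]
grip_width: 1.003
grip_force: 0.0
time_s: 1.6
eef_pos: [492.7, 35.1, 199.9]
ee_rot: [-0.0, 0.174, 0.985, 0.0]
force: [1.3, 0.6, -0.3]
grip_width: 0.999
grip_force: 0.0
time_s: 2.1
eef_pos: [492.0, 36.5, 200.0]
ee_rot: [-0.0, 0.486, 0.874, -0.0]
force: [0.3, 0.5, -0.8]
grip_width: 0.995
grip_force: 0.0
time_s: 2.6
eef_pos: [492.0, 36.5, 200.0]
ee_rot: [-0.0, 0.743, 0.67, -0.0]
force: [0.7, -0.1, -0.0]
grip_width: 1.001
grip_force: 0.0
time_s: 3.0
eef_pos: [490.0, 37.0, 199.3]
ee_rot: [0.14, 0.727, 0.66, 0.127]
force: [0.1, 0.0, 0.4]
grip_width: 0.998
grip_force: 0.0
pos [490.   37.  199.3] worktop [-107.2   -2.7  199.3] t 3.0 F [0.1 0.  0.4]
 shift tool mm [ -0.3 -35.4  92.9] rot tool [-0.     0.001 -0.002]
 shift in target axes [ -0.3 -35.4  92.8]
[-0.18  0.11  1.92  0.05  0.73 -0.11]
```

View pics/w1.png

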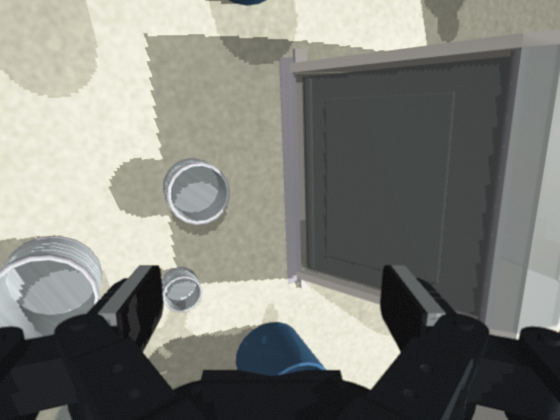

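The wrist picture shows the tin's rim centred at about (197,192). The strip's outer edge runs from (281,58) to (291,284), the flap is on the right, and the small tin sits at (182,289). From this I'll refine the positions.

```bash
cat >> h.py <<'E'
def wrist_plane(uv,z,pz=None):
    c=eyes.calibration('wrist'); p,r,_=pose() if pz is None else pz
    K=np.array([[c['fx'],0,c['cx']],[0,c['fy'],c['cy']],[0,0,1]])
    q=cv2.undistortPoints(np.float64(uv).reshape(-1,1,2),K,np.float64(c['dist'])).reshape(-1,2)
    M=np.array(c['mount']); d=r.apply(np.c_[q,np.ones(len(q))]@M[:3,:3].T); o=p+r.apply(M[:3,3])
    return o+d*((z-o[2])/d[:,2])[:,None]
E
python3 - <<'E'
from h import *
f=lambda uv,z:[W2w(q).round(1).tolist() for q in wrist_plane(uv,z)]
print('rim',f([(197,192)],32)); print('rim L/R/T/B',f([(166,192),(229,192),(197,161),(197,224)],32))
print('outer',f([(281,58),(291,284)],0)); print('inner',f([(294,58),(302,284)],0))
print('small',f([(182,287)],18))
im=cv2.imread('pics/w1.png'); print(cv2.cvtColor(im[150:151,270:320],cv2.COLOR_BGR2GRAY).tolist())
cv2.imwrite('pics/s1z.png',cv2.resize(cv2.imread('pics/s1.png')[40:280,150:450],None,fx=2.5,fy=2.5))
E
```

```text
rim [[-102.9, -2.3, 32.0]]
rim L/R/T/B [[-127.1, -0.2, 32.0], [-76.2, -4.6, 32.0], [-101.5, 22.8, 32.0], [-104.4, -29.3, 32.0]]
outer [[-15.6, 106.7, 0.0], [-2.9, -118.2, 0.0]]
inner [[-2.7, 107.3, 0.0], [10.3, -120.7, 0.0]]
small [[-118.6, -90.8, 18.0]]
[[157, 157, 161, 158, 160, 160, 163, 163, 163, 162, 162, 154, 141, 131, 128, 129, 129, 128, 128, 128, 129, 130, 130, 127, 127, 127, 127, 126, 123, 124, 123, 124, 121, 112, 79, 63, 66, 72, 74, 76, 80, 82, 83, 75, 72, 72, 72, 73, 72, 72]]
```

View pics/s1z.png

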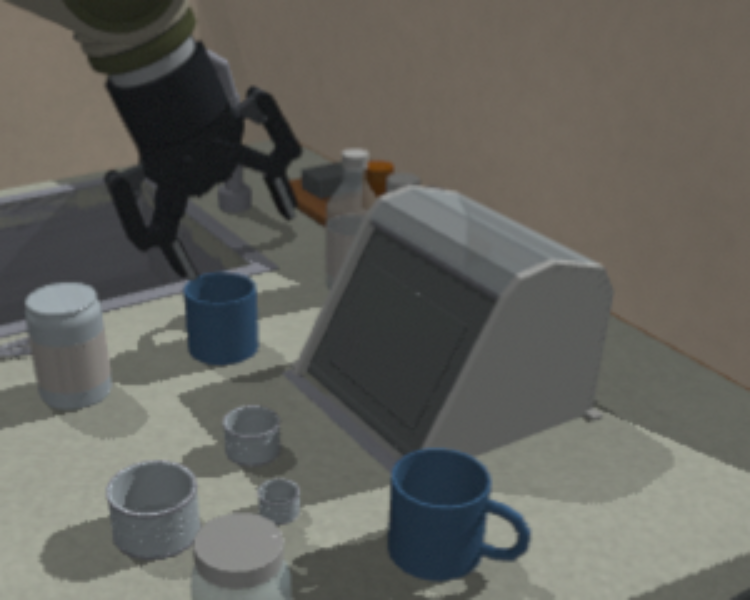

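```bash
python3 - <<'E'
from h import *
g=cv2.GaussianBlur(cv2.cvtColor(cv2.imread('pics/w1.png'),cv2.COLOR_BGR2GRAY),(3,5),0).astype(float)
o=[];i=[]
for r in range(70,275,8):
    d=np.diff(g[r,265:315]); a=265+d[:28].argmin()+.5; b=265+28+d[28:].argmin()+.5
    o.append((a,r)); i.append((b,r))
print(o[::3]);print(i[::3])
for e in (o,i):
    Q=wrist_plane(e,0)
    vx,vy,x0,y0=cv2.fitLine(Q[:,:2].astype(np.float32),cv2.DIST_HUBER,0,.01,.01).ravel()
    print('dir',np.degrees(np.arctan2(vx/vy,1)),'x at y=30',x0+vx/vy*(30-y0), 'end',W2w(Q[0]),W2w(Q[-1]))
# scene strip edges
s=cv2.cvtColor(cv2.imread('pics/scene0.png'),cv2.COLOR_BGR2GRAY)
E
```

```text
[(np.float64(278.5), 70), (np.float64(279.5), 94), (np.float64(280.5), 118), (np.float64(281.5), 142), (np.float64(282.5), 166), (np.float64(283.5), 190), (np.float64(284.5), 214), (np.float64(285.5), 238), (np.float64(286.5), 262)]
[(np.float64(307.5), 70), (np.float64(302.5), 94), (np.float64(302.5), 118), (np.float64(303.5), 142), (np.float64(303.5), 166), (np.float64(304.5), 190), (np.float64(305.5), 214), (np.float64(305.5), 238), (np.float64(300.5), 262)]
dir 2.7495244 x at y=30 583.9916 end [-17.98397455  96.48883337   0.        ] [  -8.29380781 -100.99157507    0.        ]
dir 2.9264462 x at y=30 606.9722 end [11.25624631 97.48901211  0.        ] [  19.00929719 -105.7171534     0.        ]
```

```bash
python3 - <<'E'
from h import *
for n,(A,B),sg in (('scene',((583,-60),(595,120)),1),('side',((583,-10),(595,120)),1)):
    g=cv2.GaussianBlur(cv2.cvtColor(cv2.imread(f'pics/{n}0.png'),cv2.COLOR_BGR2GRAY),(3,3),0).astype(np.float32)
    ys=np.linspace(A[1],B[1],16); xs=np.arange(-25,35,1.)
    E=[]
    for y in ys:
        x0=A[0]+(B[0]-A[0])*(y-A[1])/(B[1]-A[1])
        uv=proj(n,np.c_[x0+xs,np.full(len(xs),y),np.zeros(len(xs))]).astype(np.float32)
        v=cv2.remap(g,uv[:,0].copy(),uv[:,1].copy(),1).ravel()
        E.append(v); 
    for k in (1,5,9,13): print(n,'y%.0f x0=%.0f'%(ys[k],A[0]+(B[0]-A[0])*(ys[k]-A[1])/(B[1]-A[1])-25),E[k][::3].round().astype(int).tolist())
E
```

```text
scene y-48 x0=559 [89, 89, 89, 91, 94, 94, 88, 78, 70, 69, 69, 64, 52, 39, 31, 27, 26, 26, 27, 27]
scene y0 x0=562 [93, 93, 91, 91, 93, 92, 84, 75, 71, 69, 68, 62, 48, 36, 30, 27, 27, 27, 26, 27]
scene y48 x0=565 [94, 92, 93, 94, 93, 91, 82, 72, 70, 70, 69, 60, 43, 33, 29, 27, 27, 27, 29, 31]
scene y96 x0=568 [92, 94, 95, 94, 94, 90, 80, 74, 73, 74, 69, 56, 41, 38, 48, 65, 76, 78, 78, 78]
side y-1 x0=559 [97, 97, 97, 96, 96, 97, 96, 91, 83, 79, 79, 78, 78, 79, 77, 69, 56, 51, 52, 53]
side y33 x0=562 [98, 98, 97, 97, 97, 96, 92, 84, 79, 78, 79, 79, 79, 79, 73, 62, 53, 52, 53, 54]
side y68 x0=565 [96, 96, 97, 98, 98, 97, 91, 83, 79, 80, 80, 79, 79, 76, 69, 57, 52, 52, 53, 53]
side y103 x0=568 [95, 96, 97, 96, 95, 92, 86, 82, 81, 81, 80, 79, 76, 70, 60, 53, 51, 53, 54, 52]
```

```bash
sed -i 's/^Wx=.*/Wx=np.array([np.cos(.047),-np.sin(.047),0]);Wy=np.array([np.sin(.047),np.cos(.047),0]);O=np.array([599,28.5,0])/' h.py
python3 - <<'E'
from h import *
p,r,_=pose()
for u in ((185,277),(178,270),(290,219),(296,212)):
    o,d=ray('side',[np.array(u)/2.5+[150,40]]); ot=r.inv().apply(o-p); dt=r.inv().apply(d[0])
    for x in (0,11): print(u,x,(ot+dt*(x-ot[0])/dt[0]).round(1))
print(W2w([494,36.8,0]))
P=tcp_for([-143,3.4,60],.38,0); plan(P,Rt(.38))
E
```

```text
(185, 277) 0 [  0.  -52.   -3.1]
(185, 277) 11 [ 11.  -50.5   3.4]
(178, 270) 0 [  0.  -54.3 -11.7]
(178, 270) 11 [ 11.  -52.8  -5.4]
(290, 219) 0 [ 0.  45.8  2.5]
(290, 219) 11 [11. 49.  9.]
(296, 212) 0 [ 0.  52.7 -0.1]
(296, 212) 11 [11.  56.   6.4]
[-105.27400524    3.35765104    0.        ]
pos [492.1  36.5 200.5] worktop [-107.1    2.9  200.5] t 3.1 F [1.3 0.3 0.1]
 shift tool mm [  0.6 -42.8 117.3] rot tool [-0.001  0.019 -0.047]
 shift in target axes [  0.5 -42.9 117.2]
```

```bash

python3 -m jog '[[0,0,0,0,0.019,-0.047,0.0854],[0,-0.0107,0.0293,0,0,0,0.0854],[0,-0.0107,0.0293,0,0,0,0.0854],[0,-0.0107,0.0293,0,0,0,0.0854],[0,-0.0107,0.0293,0,0,0,0.0854]]'
python3 -m jog '[[0,0,0,0,0,0,0.0854],[0,0,0,0,0,0,0.0854]]'
python3 - <<'E'
from h import *
P=tcp_for([-143,3.4,8],.38,0); plan(P,Rt(.38))
im=cv2.imread;a=eyes.capture('side')[...,::-1];b=eyes.capture('wrist')[...,::-1]
cv2.imwrite('pics/w2.png',b);cv2.imwrite('pics/s2.png',a)
cv2.imwrite('pics/c2.png',np.vstack([cv2.resize(a[90:250,170:370],None,fx=1.9,fy=1.9),cv2.resize(b,(380,285))]))
E
```

```text
time_s: 3.6
eef_pos: [497.0, 36.1, 74.4]
ee_rot: [0.136, 0.711, 0.678, 0.13]
force: [1.3, -0.6, -0.2]
grip_width: 1.0
grip_force: 0.0
time_s: 3.8
eef_pos: [496.9, 36.2, 76.1]
ee_rot: [0.136, 0.711, 0.678, 0.13]
force: [0.1, -0.4, 0.5]
grip_width: 1.001
grip_force: 0.0
pos [496.9  36.2  76.1] worktop [-102.4    2.9   76.1] t 3.8 F [ 0.1 -0.4  0.5]
 shift tool mm [  0.5 -20.5  48.1] rot tool [-0. -0. -0.]
 shift in target axes [  0.5 -20.5  48.1]
```

View pics/c2.png

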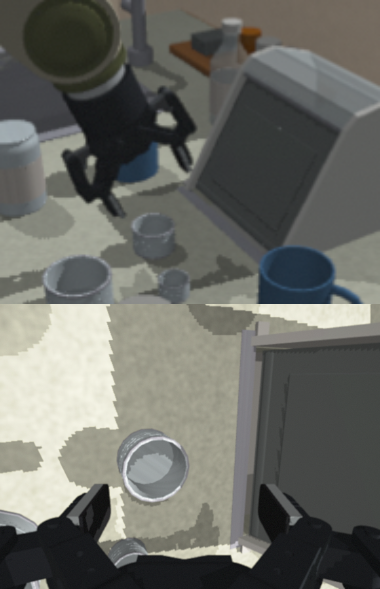

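The composite shows the gripper straddling the tin, with the rear finger behind it and the forward finger between the tin and the flap. The rim is centred at (153,466) in the composite, which is about (225,239) in the wrist picture.

```bash

python3 - <<'E'
from h import *
print([W2w(q).round(1) for q in wrist_plane([(225.5,239)],32)])
E
python3 -m jog '[[0,-0.005,0.011,0,0,0,0.0854],[0,-0.005,0.011,0,0,0,0.0854],[0,-0.005,0.011,0,0,0,0.0854],[0,-0.004,0.009,0,0,0,0.0854],[0,0,0,0,0,0,0.0854]]'
python3 - <<'E'
from h import *
P=tcp_for([-143,3.4,8],.38,0); plan(P,Rt(.38))
a=eyes.capture('side')[...,::-1];b=eyes.capture('wrist')[...,::-1]
cv2.imwrite('pics/w3.png',b);cv2.imwrite('pics/s3.png',a)
cv2.imwrite('pics/c3.png',np.hstack([cv2.resize(a[130:270,170:310],None,fx=3,fy=3),cv2.resize(b[140:],(380,190)).repeat(1,0) if 0 else cv2.copyMakeBorder(cv2.resize(b,(375,281)),0,139,0,0,0)]))
E
```

```text
[array([-108.6,    5.9,   32. ])]
time_s: 4.4
eef_pos: [494.0, 36.5, 29.5]
ee_rot: [0.137, 0.711, 0.678, 0.131]
force: [0.1, -0.3, -0.4]
grip_width: 1.004
grip_force: 0.0
pos [494.   36.5  29.5] worktop [-105.2    3.1   29.5] t 4.4 F [ 0.1 -0.3 -0.4]
 shift tool mm [ 0.3 -0.5  5.9] rot tool [ 0.001 -0.    -0.   ]
 shift in target axes [ 0.3 -0.5  5.9]
```

View pics/c3.png

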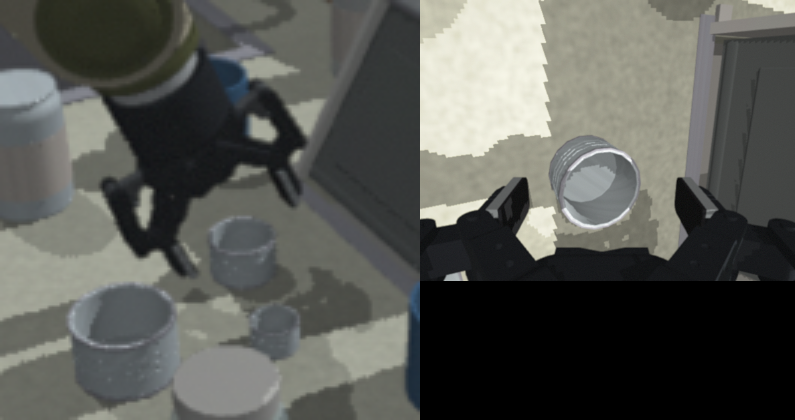

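The picture shows the rear fingertip just behind the tin, the forward fingertip ahead of it and clear of the flap, and the rim centred at about (266,282) in the wrist picture.

```bash

python3 - <<'E'
from h import *
print([W2w(q).round(1) for q in wrist_plane([(266,282)],32)])
E
python3 -m jog '[[0,-0.002,0.005,0,0,0,0.0854],[0,0,0,0,0,0,0.0854]]'
python3 - <<'E'
from h import *
P=w2W([-62,3,26]); plan(P,Rt(.38))
print('per 10mm Wx',Rt(.38).inv().apply(Wx*10).round(2))
E
```

```text
[array([-107.9,    3.6,   32. ])]
time_s: 4.7
eef_pos: [494.0, 36.5, 24.1]
ee_rot: [0.137, 0.711, 0.678, 0.131]
force: [-0.2, 0.6, -0.1]
grip_width: 1.0
grip_force: 0.0
pos [494.   36.5  24.1] worktop [-105.3    3.    24.1] t 4.7 F [-0.2  0.6 -0.1]
 shift tool mm [-0.  40.9 14.3] rot tool [ 0.001 -0.    -0.   ]
 shift in target axes [-0.  40.9 14.3]
per 10mm Wx [-0.    9.29  3.71]
```

```bash

python3 -m jog '[[0,0.0074,0.003,0,0,0,0.0854],[0,0.0074,0.003,0,0,0,0.0854],[0,0.0074,0.003,0,0,0,0.0854],[0,0.0074,0.003,0,0,0,0.0854],[0,0.0074,0.003,0,0,0,0.0854]]'
python3 -m jog '[[0,0.0074,0.003,0,0,0,0.0854],[0,0.0074,0.003,0,0,0,0.0854],[0,0.0074,0.003,0,0,0,0.0854],[0,0.0074,0.003,0,0,0,0.0854],[0,0,0,0,0,0,0.0854]]'
python3 - <<'E'
from h import *
plan(w2W([0,3,24]),Rt(.38))
a=eyes.capture('side')[...,::-1];b=eyes.capture('wrist')[...,::-1]
cv2.imwrite('pics/w4.png',b);cv2.imwrite('pics/s4.png',a)
cv2.imwrite('pics/c4.png',np.hstack([cv2.resize(a[110:250,190:330],None,fx=3,fy=3),cv2.copyMakeBorder(cv2.resize(b,(375,281)),0,139,0,0,0)]))
E
```

```text
time_s: 5.2
eef_pos: [534.6, 34.5, 24.0]
ee_rot: [0.137, 0.711, 0.678, 0.131]
force: [-0.6, -0.2, 0.8]
grip_width: 1.005
grip_force: 0.2
time_s: 5.7
eef_pos: [566.8, 32.9, 24.0]
ee_rot: [0.137, 0.71, 0.678, 0.131]
force: [-0.0, 0.2, 0.0]
grip_width: 1.001
grip_force: 0.0
pos [566.8  32.9  24. ] worktop [-32.4   2.9  24. ] t 5.7 F [-0.   0.2  0. ]
 shift tool mm [ 0.1 30.  12.1] rot tool [ 0.002  0.    -0.   ]
 shift in target axes [ 0.1 30.1 12. ]
```

View pics/c4.png

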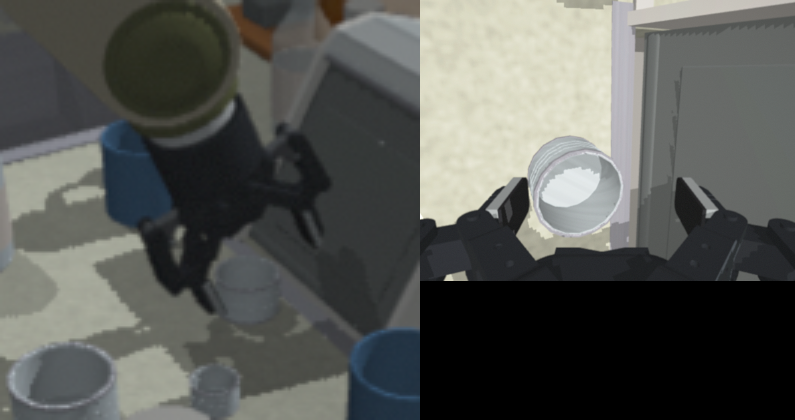

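The tin rests against the rear pad, with its rim centred at about (233,287) in the wrist picture, and the forward fingertip is almost at the flap. I'll continue in the same direction.

```bash

python3 - <<'E'
from h import *
print([W2w(q).round(1) for q in wrist_plane([(233,287)],32)])
E
python3 -m jog '[[0,0.0074,0.003,0,0,0,0.0854],[0,0.0074,0.003,0,0,0,0.0854],[0,0.0074,0.003,0,0,0,0.0854],[0,0.0074,0.003,0,0,0,0.0854],[0,0,0,0,0,0,0.0854]]'
python3 - <<'E'
from h import *
plan(w2W([0,3,24]),Rt(.38))
a=eyes.capture('side')[...,::-1];b=eyes.capture('wrist')[...,::-1]
cv2.imwrite('pics/w5.png',b);cv2.imwrite('pics/s5.png',a)
cv2.imwrite('pics/c5.png',np.hstack([cv2.resize(a[110:250,200:340],None,fx=3,fy=3),cv2.copyMakeBorder(cv2.resize(b,(375,281)),0,139,0,0,0)]))
E
```

```text
[array([-51.7,   7.5,  32. ])]
time_s: 6.3
eef_pos: [598.7, 31.4, 23.8]
ee_rot: [0.137, 0.71, 0.678, 0.131]
force: [-0.9, -0.3, 0.7]
grip_width: 1.001
grip_force: 0.6
pos [598.7  31.4  23.8] worktop [-0.5  2.9 23.8] t 6.3 F [-0.9 -0.3  0.7]
 shift tool mm [ 0.1  0.5 -0. ] rot tool [ 0.002  0.    -0.   ]
 shift in target axes [ 0.1  0.5 -0. ]
```

View pics/c5.png

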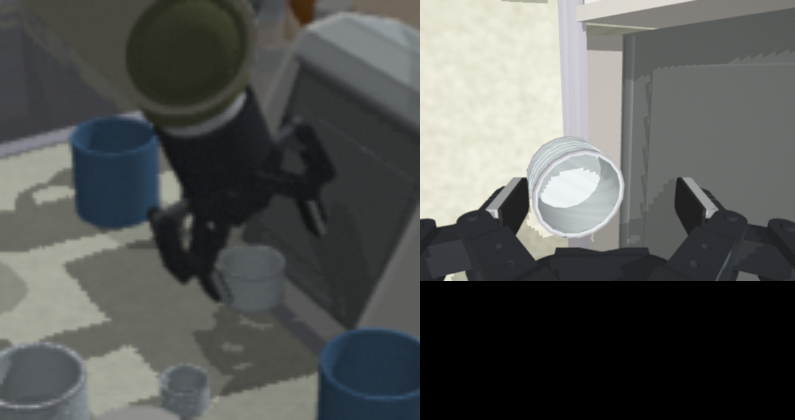

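The flap is opening: its lower edge is at composite column 623 against 587 for the strip's inner edge. The tin is still in front of the sill and against the pad. I'll check the flap angle from the picture.

```bash

python3 - <<'E'
from h import *
for row in (120,180):
    g=cv2.GaussianBlur(cv2.cvtColor(cv2.imread('pics/w5.png'),cv2.COLOR_BGR2GRAY),(3,3),0).astype(int)[row,200:330]
    d=np.diff(g); k=[i for i in np.argsort(d)[:6]]; print(row,sorted(200+np.array(k)))
for z in (-12,-8,-4,0): print(z,[W2w(q).round(1)[:2].tolist() for q in wrist_plane([(303,130),(303,180),(250,130)],z)], 'angle->x', round(85-166*np.sin(np.arccos((150-z)/166)),1))
print('tin',[W2w(q).round(1) for q in wrist_plane([(233,287)],32)])
E
```

```text
120 [np.int64(209), np.int64(210), np.int64(299), np.int64(300), np.int64(301), np.int64(302)]
180 [np.int64(212), np.int64(213), np.int64(298), np.int64(299), np.int64(300), np.int64(301)]
-12 [[29.2, 58.8], [29.8, 34.7], [2.7, 59.3]] angle->x 48.8
-8 [[27.2, 59.0], [27.7, 35.6], [1.4, 59.5]] angle->x 34.1
-4 [[25.1, 59.3], [25.7, 36.4], [0.0, 59.8]] angle->x 23.0
0 [[23.1, 59.5], [23.7, 37.3], [-1.3, 60.0]] angle->x 13.9
tin [array([-19.3,   7.4,  32. ])]
```

```bash

python3 -m jog '[[0,0.0037,0.0015,0,0,0,0.0854],[0,0.0037,0.0015,0,0,0,0.0854],[0,0.0037,0.0015,0,0,0,0.0854],[0,0.0037,0.0015,0,0,0,0.0854],[0,0,0,0,0,0,0.0854]]'
python3 - <<'E'
from h import *
b=eyes.capture('wrist')[...,::-1];cv2.imwrite('pics/w6.png',b)
g=cv2.GaussianBlur(cv2.cvtColor(b,cv2.COLOR_BGR2GRAY),(3,3),0).astype(int)
d=np.diff(g[120,200:340]);print(sorted(200+np.argsort(d)[:6]))
E
python3 -m jog '[[0,0.0055,0.0022,0,0,0,0.0854],[0,0.0055,0.0022,0,0,0,0.0854],[0,0.0055,0.0022,0,0,0,0.0854],[0,0,0,0,0,0,0.0854]]'
python3 - <<'E'
from h import *
plan(w2W([50,3,24]),Rt(.38))
a=eyes.capture('side')[...,::-1];b=eyes.capture('wrist')[...,::-1]
cv2.imwrite('pics/w7.png',b);cv2.imwrite('pics/s7.png',a)
cv2.imwrite('pics/c7.png',np.hstack([cv2.resize(a[110:250,200:340],None,fx=3,fy=3),cv2.copyMakeBorder(cv2.resize(b,(375,281)),0,139,0,0,0)]))
E
```

```text
time_s: 6.9
eef_pos: [614.0, 30.7, 23.6]
ee_rot: [0.137, 0.711, 0.678, 0.131]
force: [-2.5, 0.4, 1.4]
grip_width: 0.996
grip_force: 0.9
[np.int64(305), np.int64(306), np.int64(307), np.int64(308), np.int64(309), np.int64(322)]
time_s: 7.35
eef_pos: [632.0, 29.9, 23.6]
ee_rot: [0.137, 0.711, 0.678, 0.131]
force: [-5.5, -0.8, 1.2]
grip_width: 1.003
grip_force: 0.5
pos [632.   29.9  23.6] worktop [32.9  2.9 23.6] t 7.35 F [-5.5 -0.8  1.2]
 shift tool mm [ 0.1 16.   6. ] rot tool [ 0.001  0.    -0.   ]
 shift in target axes [ 0.1 16.   6. ]
```

View pics/c7.png

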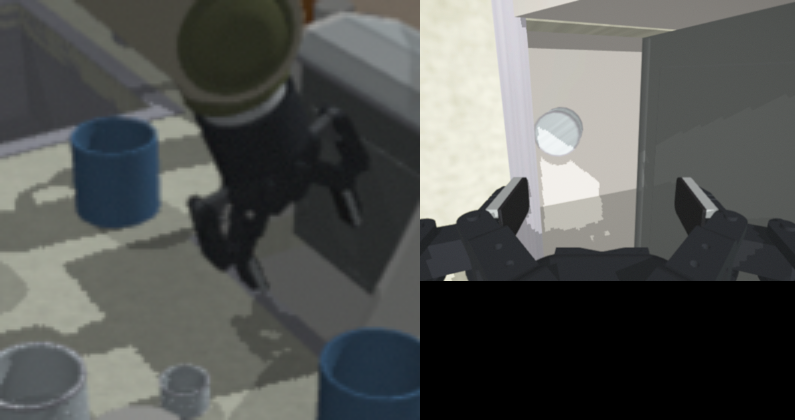

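The tin is in the bucket at composite (558,132), and the forward finger still holds the flap open. I'll hold briefly, then draw back and lift clear.

```bash

python3 -m jog '[[0,0,0,0,0,0,0.0854],[0,0,0,0,0,0,0.0854],[0,-0.0093,-0.0037,0,0,0,0.0854],[0,-0.0093,-0.0037,0,0,0,0.0854],[0,-0.0093,-0.0037,0,0,0,0.0854]]'
python3 -m jog '[[0,-0.0093,-0.0037,0,0,0,0.0854],[0,-0.0093,-0.0037,0,0,0,0.0854],[0,-0.0093,-0.0037,0,0,0,0.0854],[0,-0.0093,-0.0037,0,0,0,0.0854],[0,-0.0093,-0.0037,0,0,0,0.0854]]'
python3 -m jog '[[0,-0.0093,-0.0037,0,0,0,0.0854],[0,-0.0093,-0.0037,0,0,0,0.0854],[0,0.005,-0.013,0,0,0,0.0854],[0,0.005,-0.013,0,0,0,0.0854],[0,0.005,-0.013,0,0,0,0.0854]]'
python3 -m jog '[[0,0,-0.02,0,0,0,0.0854],[0,0,-0.02,0,0,0,0.0854],[0,0,-0.02,0,0,0,0.0854],[0,0,0,0,0,0,0.0854],[0,0,0,0,0,0,0.0854]]'
python3 - <<'E'
from h import *
plan(w2W([-80,3,150]),Rt(.38))
a=eyes.capture('scene')[...,::-1];b=eyes.capture('wrist')[...,::-1]
cv2.imwrite('pics/c8.png',np.hstack([cv2.resize(a[130:310,150:350],None,fx=2,fy=2),cv2.copyMakeBorder(cv2.resize(b,(400,300)),0,60,0,0,0)]))
E
```

```text
time_s: 7.95
eef_pos: [601.8, 31.3, 24.3]
ee_rot: [0.138, 0.71, 0.678, 0.131]
force: [-0.4, -0.5, 2.0]
grip_width: 0.998
grip_force: 0.6
time_s: 8.45
eef_pos: [550.7, 33.8, 23.5]
ee_rot: [0.137, 0.711, 0.678, 0.131]
force: [-0.2, 0.9, -0.2]
grip_width: 1.004
grip_force: 0.0
time_s: 8.95
eef_pos: [530.3, 34.7, 65.7]
ee_rot: [0.137, 0.711, 0.678, 0.131]
force: [-1.1, -0.3, 0.4]
grip_width: 1.002
grip_force: 0.0
time_s: 9.45
eef_pos: [508.3, 35.7, 120.7]
ee_rot: [0.137, 0.711, 0.678, 0.131]
force: [0.6, 0.2, -1.0]
grip_width: 1.001
grip_force: 0.0
pos [508.3  35.7 120.7] worktop [-90.9   3.  120.7] t 9.45 F [ 0.6  0.2 -1. ]
 shift tool mm [  0.   21.  -23.1] rot tool [ 0.001 -0.    -0.   ]
 shift in target axes [  0.   21.  -23.1]
```

View pics/c8.png

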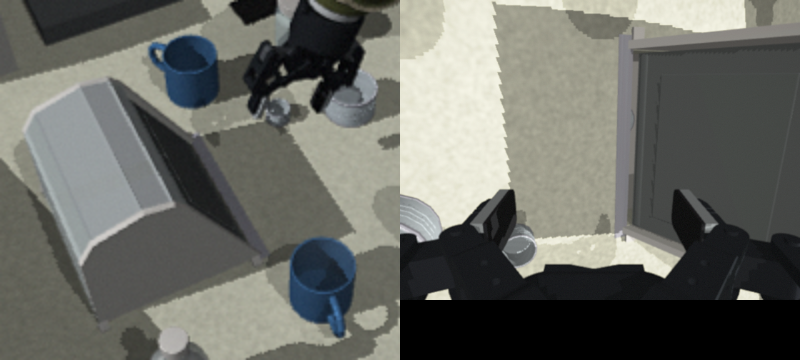

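The flap is shut, the tin is gone from the counter, the cups stand where they were and the gripper is clear of everything. I'll hand the job in.

```bash
python3 -c "
from rig import finish_job
print(finish_job())"
```

```text
the job is handed in; nothing more can be done
None
```

The tin was slid under the flap, which the other finger held open, and dropped into the bucket; the flap then sprang shut, nothing else on the counter appeared to have moved in the last pictures, and the job is handed in (no verdict returned).

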